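# Slide the lantern body onto the stake and latch it

## Task

Push the square copper lantern body along the bench onto the square steel stake until it is fully home against the brass collar, and press it there firmly for about half a second (about 15 N; do not force it if it jams, the sheet dents above 60 N). Then, leaving it home, slide the red-gripped retaining bolt fully shut behind it. Do not shift the iron weight or the copper cup that stand beside it.

Things in the scene. Friction and masses are not known exactly. Their poses are not given: they have to be found in the camera images.
- sleeve: copper lantern body lying free on the bench: square tube open at both ends, 120 mm long along its own y, 90 x 90 mm outside, walls 4 mm (bore 82 x 82), about 0.45 kg, brass rosettes on top and sides; too wide to grasp across. Origin: centre of its underside; +y points to the end that goes first onto the stake, x across, z up (bore axis at z = 45 mm)
- sleeve_front (a point): centre of the sleeve's leading open end, on the bore's axis (own y = +60 mm, z = 45 mm)
- sleeve_rear (a point): centre of the sleeve's trailing open end, on the bore's axis (own y = -60 mm, z = 45 mm); the end face to push on is the 4 mm square rim around it, 82 to 90 mm across
- stake: fixed bench stake: a level square steel spigot on an upright brass collar plate (130 wide, 104 mm tall) with a green cast block behind it. Origin: on the bench under the middle of the collar's face; own +y is the way the sleeve is pushed, x across, z up. Spigot axis at x = 0, z = 45 mm, its underside 6 mm off the bench. A green strap 6 mm tall lies at x = -125 to -85, y = -152 to 52 mm
- stake_seat (a point): centre of the collar's face on the spigot's axis, 45 mm above the bench: where sleeve_front is when the sleeve is home (leading end against the collar)
- stake_tip (a point): centre of the spigot's blunt 54 x 54 mm tip, 105 mm before the collar face. The spigot widens from there to 78 x 78 mm over 30 mm and is straight to the collar, so the sleeve, sliding along the bench, has 2 mm play on each side
- latch (a joint): travel of the brass retaining bolt along the stake's own +x, 0 (open) to 0.060 m (fully shut); drag about 2.5 N, stays where left. Bolt: stake y = -135.5 to -123.5 mm, 8 to 28 mm above the bench, nose at stake x = -80 mm + travel. Shut, it stands 3.5 mm behind a sleeve that is home; a sleeve not home blocks it. Track: x = -175 to -75, y = -152 to -107 mm, 25 mm tall
- latch_grip (a point): middle of the top of the bolt's upright red grip: 14 mm along the stake's x, 24 mm along its y, from 28 to 76 mm above the bench; the grip stands at stake x = -130 mm + travel, y = -129.5 mm. It can be pushed from the side or pinched from above.
- weight: a plain iron weight: upright dark cylinder, 66 mm diameter, 80 mm tall; origin at the centre of its underside. Leave it where it is.
- cup: an open copper cup, about 72 mm across the rim, 75 mm tall; origin at the centre of its underside. Leave it where it is.
Mind the look-alikes: they are no part of the job. What is shaped like the sleeve but pink or turquoise is not meant.

How it is judged:
By the outcome, as a careful person would: the job done as asked, in the order asked, and still so for the second after the job is handed in, with the robot touching nothing.
It also fails if it takes over 72 s, if anything falls off the work surface, if the arm or the gripper's body presses on something with over 40 N, if the wrist force passes 120 N, or if a joint passes its speed limit or range.

## Robot

A 6-joint arm with a two-finger parallel gripper is mounted at the origin on the work surface. World frame = base frame: x ahead of the robot, y to its left, z up, the work surface at z = 0. Lengths are in m, angles in rad, forces in N, time in s.
With the tool pointing down it reaches from about 0.4 to 0.825 m from the base axis. Payload 7 kg.
Tool frame: the origin (TCP) lies midway between the tips of the shut fingers; the grasp point (between the pads) lies 19 mm behind it; z points along the fingers, y is the line along which they close (so a half turn about z gives the same grasp; the last joint's range is limited). The gripper opens to 88 mm and grips with 3 to 60 N. Pads are 19 mm wide; open, the fingers measure 130 mm over their backs; the gripper's body (78 mm by 193 mm) begins 47 mm behind the grasp point.
Start: joints at [-0.907, 0.359, 0.012, 0, -1.224, -0.288], TCP at [0.248, -0.628, 0.194] pointing down, gripper open.
Joint ranges: [-3.07, 3.07], [-1.43, 2.12], [-1.02, 1.25], [-3.03, 1.67], [-3.05, -0], [-3.03, 3.03]. Speed limits (rad/s): [2.39, 2.39, 3.01, 3.14, 3.14, 3.14].

## Interface

Orientations are given as a 3x3 rotation matrix whose columns are the frame's x, y, z axes.
In Python, from workcell import robot gives the robot as it stands. Calls block until the motion is done:
- robot.reach(position, orientation): joint-space move of the TCP to a pose.
- robot.move_straight(position, orientation=None, velocity=0.15): straight line of the TCP; orientation=None keeps the orientation; velocity is the mean speed in m/s.
- robot.move_joints(angles): joint-space move.
- robot.ungrasp() and robot.gripper_close(grip_force=None): open the fingers fully, or close them until they stop; grip_force is the grip in N (None keeps the last).
- robot.sleep(seconds).
- robot.solve_ik(position, orientation): joint angles nearest the present ones, or None.
- robot.get_state(): the state.
- robot.camera(name): name is "scene" or "top" or "wrist"; returns the picture (480x640x3 uint8, red, green, blue); there is no depth.
- robot.camera_params(name): a dict with "intrinsics" (3x3 intrinsics, pixels), "k1" (the pictures are not rectified: a ray, as slopes to the right and down, at radius r is drawn at 1 + k1 r^2 times it, then the intrinsics apply), "world_from_camera" (4x4, takes a point from camera to world coordinates); the wrist camera has in their place "hand_eye" (4x4, takes a point from camera to tool coordinates, whose origin is the TCP and whose axes are the flange's). Camera axes: x right, y down, z forward; pixel columns grow to the right and rows downward; lengths in m; the calibration is good to about 2 mm. A picture is of the moment at which its call begins: read the wrist's pose just before it. camera_params takes no time and is no camera call.
A pose or a line that the arm cannot do raises robot.PlanningError and nothing moves.
- robot.finish_job(): hands the job in; it is judged then, once.
The state is a dict: "t": time; "joint_pos": joint angles; "joint_velocities": joint speeds; "tau": joint torques, N m; "eef_pos": TCP position; "tcp_rot": TCP orientation; "force": force on the tool from outside, world axes, zero at the start; "moment": the same for the moment, N m; "gripper_width": opening from 0.0 (shut) to 1.0 (fully open); "grip_force": force on a finger pad.
Only numpy, scipy, OpenCV 4.12 (cv2) and the standard library are available. Lean on these libraries where they do the work, as an engineer would, in place of code of your own. Each camera call takes 0.05 s, during which the arm holds its last target. There are 200 camera calls.

## Working session

There is one attempt and no reset: what is moved stays moved. The work goes in short steps, each a Python script; the robot and the scene stay as the last script left them, time stands still between calls to the robot, and variables do not carry over. Pictures are saved under pics/ and viewed, at most 10 in all, crops included, and the job is handed in when it is done.

```bash
mkdir -p pics; python3 - <<'E'
from workcell import robot
import cv2, numpy as np
np.set_printoptions(precision=4,suppress=True)
for n in ("top","scene"):
    cv2.imwrite(f"pics/{n}0.png",cv2.cvtColor(robot.camera(n),cv2.COLOR_RGB2BGR)); print(n,robot.camera_params(n))
print(robot.camera_params("wrist")); print(robot.get_state())
E
```

```text
top {'intrinsics': array([[547.4475,   0.    , 318.0517],
       [  0.    , 547.4475, 236.8535],
       [  0.    ,   0.    ,   1.    ]]), 'k1': -0.021131077884288304, 'world_from_camera': array([[-0.0081, -0.9955,  0.0944,  0.4336],
       [-0.9999,  0.0091,  0.0092, -0.0534],
       [-0.01  , -0.0943, -0.9955,  1.0985],
       [ 0.    ,  0.    ,  0.    ,  1.    ]])}
scene {'intrinsics': array([[541.6852,   0.    , 326.9834],
       [  0.    , 541.6852, 243.1121],
       [  0.    ,   0.    ,   1.    ]]), 'k1': -0.09779758308992187, 'world_from_camera': array([[ 0.5062,  0.7107, -0.4885,  1.0695],
       [ 0.8624, -0.4185,  0.2848, -0.362 ],
       [-0.002 , -0.5654, -0.8248,  0.9691],
       [ 0.    ,  0.    ,  0.    ,  1.    ]])}
{'intrinsics': array([[364.6558,   0.    , 319.0471],
       [  0.    , 364.6558, 235.3445],
       [  0.    ,   0.    ,   1.    ]]), 'k1': 0.005346531052936857, 'hand_eye': array([[-0.0015, -0.952 , -0.306 ,  0.082 ],
       [ 1.    , -0.0018,  0.0005,  0.0005],
       [-0.001 , -0.306 ,  0.952 , -0.1906],
       [ 0.    ,  0.    ,  0.    ,  1.    ]])}
{'t': 0.1, 'joint_pos': array([-0.9069,  0.3593,  0.0111, -0.0003, -1.2241, -0.2881]), 'joint_velocities': array([ 0.002 , -0.0003,  0.0008,  0.002 ,  0.0004,  0.0018]), 'tau': array([ -0.0015, -58.4164,  29.3749,   7.0155,   0.0101,  -0.0001]), 'eef_pos': array([ 0.2475, -0.6274,  0.1934]), 'tcp_rot': array([[-0.9303, -0.3669, -0.0007],
       [-0.3669,  0.9302,  0.0013],
       [ 0.0002,  0.0015, -1.    ]]), 'force': array([-0.6346,  0.6637,  0.3152]), 'moment': array([0.0122, 0.0371, 0.0396]), 'grip_force': 0.0, 'gripper_width': 1.0001932885671827}
```

View pics/top0.png

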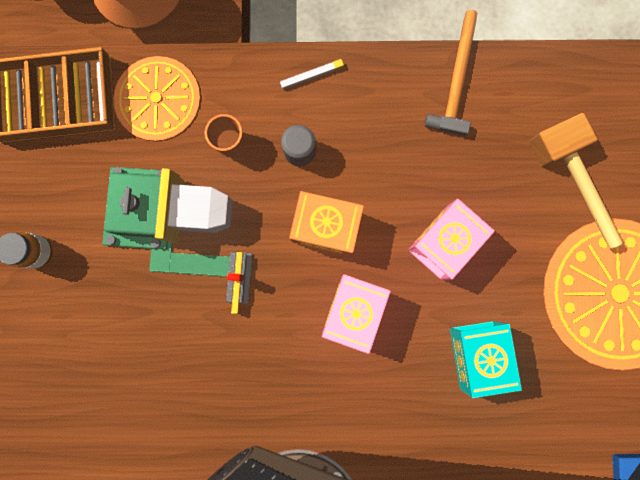

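View pics/scene0.png

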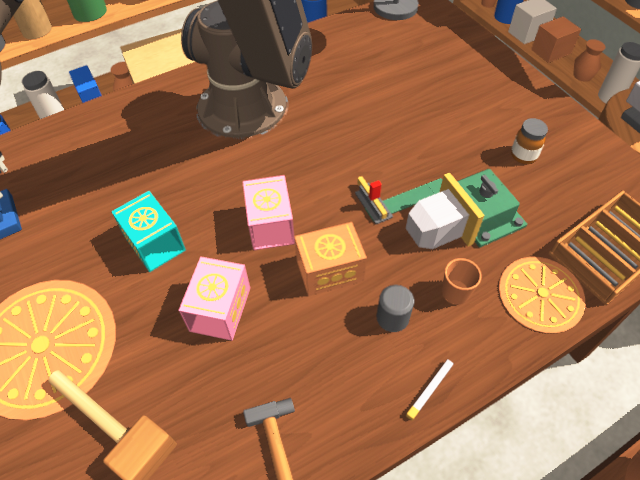

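Copper sleeve candidates in the top image: the copper body (327,222), pink (453,239), pink (357,313) and turquoise (486,358). The copper one is meant. The stake's collar is at (165,205), with its spigot pointing right, and the bolt is at (238,278). Next: close crops to check the choice and pick out corners.

```bash
python3 - <<'E'
import cv2
a=cv2.imread("pics/top0.png")[160:320,100:366]; cv2.imwrite("pics/topc.png",cv2.resize(a,None,fx=3,fy=3,interpolation=cv2.INTER_CUBIC))
a=cv2.imread("pics/scene0.png")[165:325,290:530]; cv2.imwrite("pics/scenec.png",cv2.resize(a,None,fx=3,fy=3,interpolation=cv2.INTER_CUBIC))
E
```

```text
(no output)
```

View pics/topc.png

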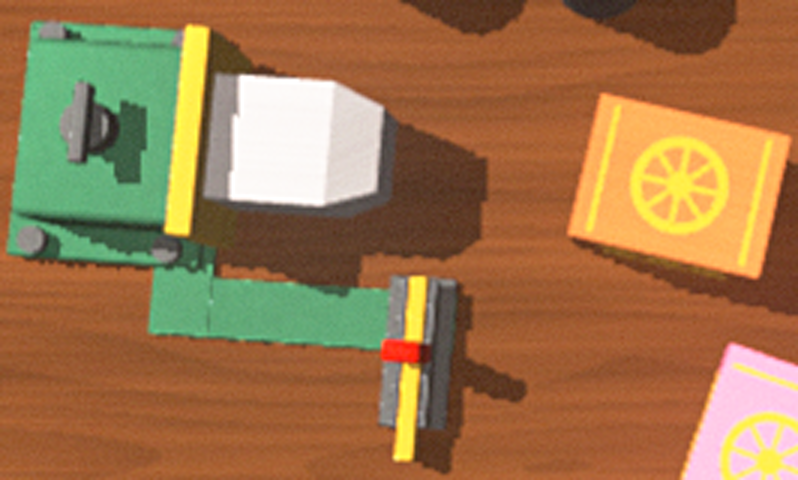

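View pics/scenec.png

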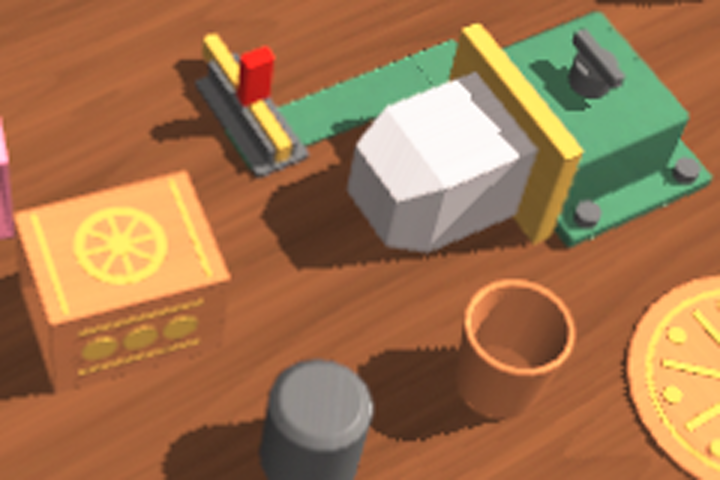

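```bash
cat > h.py <<'E'
import numpy as np, cv2
from scipy.optimize import least_squares
from workcell import robot
np.set_printoptions(precision=4,suppress=True)
P={n:robot.camera_params(n) for n in("top","scene")}
def proj(n,X):
    p=P[n];T=np.linalg.inv(p["world_from_camera"]);R=T[:3,:3]
    return cv2.projectPoints(np.asarray(X,float).reshape(-1,1,3),cv2.Rodrigues(R)[0],T[:3,3],p["intrinsics"],np.array([p["k1"],0,0,0]))[0].reshape(-1,2)
def place(q,L):
    c,s=np.cos(q[2]),np.sin(q[2]);L=np.asarray(L,float)
    return L@np.array([[c,-s,0],[s,c,0],[0,0,1]]).T+[q[0],q[1],0]
def fit(obs,q0):
    # obs: camera -> list of (local point, pixel)
    f=lambda q:np.concatenate([(proj(n,place(q,[l for l,_ in o]))-[u for _,u in o]).ravel() for n,o in obs.items()])
    r=least_squares(f,q0,loss="soft_l1");return r.x,f(r.x).reshape(-1,2)
def crop(u,o,k=3): return [(u[0]+.5)/k-.5+o[0],(u[1]+.5)/k-.5+o[1]]
E
cat > m.py <<'E'
from h import *
t=lambda *u:crop(u,(100,160)); s=lambda *u:crop(u,(290,165))
w,l,h=.045,.06,.09
A=[((w,l,h),t(601,94)),((w,-l,h),t(790,136)),((-w,-l,h),t(760,278)),((-w,l,h),t(568,236))]
B=[((-w,-l,h),s(16,212)),((-w,l,h),s(185,172)),((w,l,h),s(230,277)),((w,-l,h),s(52,322))]
C=[((.039,-.075,.084),t(332,81)),((-.039,-.075,.084),t(326,206)),((.027,-.105,.072),t(385,107)),((-.027,-.105,.072),t(379,190)),((.065,0,.104),t(210,28)),((-.065,0,.104),t(190,236))]
D=[((-.027,-.105,.072),s(362,150)),((.027,-.105,.072),s(398,200)),((-.039,-.075,.084),s(390,103)),((.039,-.075,.084),s(437,185)),((-.065,0,.104),s(463,30)),((.065,0,.104),s(553,165))]
for nm,a,b,q0 in(("sleeve",A,B,[.45,-.05,-.2]),("stake",C,D,[.5,.25,0])):
    for o in({"top":a},{"scene":b},{"top":a,"scene":b}):
        q,r=fit(o,q0);print(nm,list(o),q,"res",r.round(1).tolist())
q,_=fit({"top":C,"scene":D},[.5,.25,0])
print("grip px",proj("top",place(q,[(-.13,-.1295,.076)])),t(404,350),proj("scene",place(q,[(-.13,-.1295,.076)])),s(257,54))
def back(n,u,z):
    f=lambda x:(proj(n,[[x[0],x[1],z]])-u).ravel();return least_squares(f,[.5,.1]).x
print("weight",back("top",(298,141),.08),back("scene",(290+320/3,165+395/3),.08)); print("cup",back("top",(223,132),.075),back("scene",(290+518/3,165+325/3),.075))
E
python3 m.py
```

```text
sleeve ['top'] [ 0.5576 -0.0595 -0.2273] res [[0.0, 0.3], [-0.1, 0.0], [-0.3, -0.1], [0.3, -0.2]]
sleeve ['scene'] [ 0.5579 -0.0568 -0.2383] res [[-0.4, 0.0], [0.6, -0.7], [0.2, 0.0], [-0.3, 0.4]]
sleeve ['top', 'scene'] [ 0.5578 -0.0583 -0.2323] res [[-0.4, 0.0], [-0.6, 0.1], [-1.1, -0.1], [-0.4, -0.5], [-1.2, 0.5], [-0.3, -0.5], [-0.5, 0.1], [-0.8, 0.8]]
stake ['top'] [ 0.5922  0.2341 -0.0654] res [[0.7, 0.2], [-0.5, -0.4], [-0.5, -0.2], [-0.6, 0.3], [0.1, -0.1], [0.9, 0.2]]
stake ['scene'] [ 0.596   0.2352 -0.1214] res [[-2.2, -2.6], [-1.6, -0.1], [-1.0, 0.9], [2.0, 1.1], [0.7, -0.2], [3.6, -0.5]]
stake ['top', 'scene'] [ 0.5934  0.2346 -0.0805] res [[0.7, 0.2], [-1.1, -0.4], [-0.6, -0.0], [-1.1, 0.5], [0.3, -0.7], [0.1, -0.4], [-2.6, -1.7], [-1.1, 0.5], [-1.9, 1.5], [2.4, 1.1], [-1.3, -0.5], [3.6, -1.7]]
grip px [[232.6934 278.7899]] [234.33333333333334, 276.3333333333333] [[374.0275 181.8628]] [375.3333333333333, 182.66666666666666]
weight [ 0.7137 -0.0073] [ 0.7136 -0.0042]
cup [0.7344 0.1368] [0.7347 0.1374]
```

```bash
cat >> h.py <<'E'
STAKE=np.array([.5922,.2341,-.0654])
def rot(yaw,flip):
    c,s=np.cos(yaw),np.sin(yaw);k=-1 if flip else 1
    return np.array([[-s*k,c*k,0],[c*k,s*k,0],[0,0,-1.]])
def sd(F,yaw=STAKE[2]): return np.array([F[0]*np.cos(yaw)+F[1]*np.sin(yaw),-F[0]*np.sin(yaw)+F[1]*np.cos(yaw),F[2]])  # force in stake axes
def S(x,y,z): return place(STAKE,[(x,y,z)])[0]
E
python3 - <<'E'
from h import *
q=np.array([.5577,-.0590,-.230])
for fl in(0,1):
    for p,y in((place(q,[(0,-.09,.045)])[0],q[2]),(S(0,-.13,.045),STAKE[2])): print(fl,p,robot.solve_ik(p,rot(y,fl)))
for fl in(0,1):
    for x in(-.165,-.0865): print("latch",S(x,-.1295,.045),robot.solve_ik(S(x,-.1295,.05),rot(STAKE[2]+np.pi/2,fl)))
j=[robot.solve_ik(place(q,[(0,-.09,.16)])[0],rot(q[2],f)) for f in(0,1)]
E
```

```text
0 [ 0.5372 -0.1466  0.045 ] [ 0.0852  0.3105 -0.4403  0.     -0.82    2.8264]
0 [0.5837 0.1044 0.045 ] [ 0.5063  0.3618 -0.3595  0.     -0.8496  2.5699]
1 [ 0.5372 -0.1466  0.045 ] [ 0.0852  0.3105 -0.4403  0.     -0.82   -0.3152]
1 [0.5837 0.1044 0.045 ] [ 0.5063  0.3618 -0.3595  0.     -0.8496 -0.5717]
latch [0.4191 0.1157 0.045 ] [ 0.7262  0.1177 -0.6927 -0.     -0.7604 -2.3624]
latch [0.4974 0.1105 0.045 ] [ 0.6046  0.2349 -0.5375  0.     -0.7984 -2.2408]
latch [0.4191 0.1157 0.045 ] [ 0.7262  0.1177 -0.6927  0.     -0.7604  0.7792]
latch [0.4974 0.1105 0.045 ] [ 0.6046  0.2349 -0.5375  0.     -0.7984  0.9008]
```

```bash
python3 - <<'E'
from h import *
q=np.array([.5577,-.0590,-.230]);R=rot(q[2],1)
L=lambda d,z=.045: place(q,[(0,d,z)])[0]
robot.reach(L(-.095,.17),R); robot.gripper_close(10)
robot.move_straight(L(-.095),velocity=.12)
F0=robot.get_state()["force"]
for d in np.arange(-.085,-.0195,.005):
    robot.move_straight(L(d),velocity=.04)
    s=robot.get_state(); print(round(d,3),sd(s["force"]-F0,q[2]),np.linalg.norm(s["eef_pos"]-L(d)).round(4))
print(s["t"],s["eef_pos"])
cv2.imwrite("pics/top1.png",cv2.cvtColor(robot.camera("top"),cv2.COLOR_RGB2BGR))
cv2.imwrite("pics/scene1.png",cv2.cvtColor(robot.camera("scene"),cv2.COLOR_RGB2BGR))
a=cv2.imread("pics/scene1.png")[130:290,310:560];b=cv2.imread("pics/top1.png")[140:300,140:390]
cv2.imwrite("pics/c1.png",cv2.resize(np.vstack([a,b]),None,fx=1.87,fy=1.87,interpolation=cv2.INTER_CUBIC))
E
```

```text
-0.085 [-0.4409 -0.0465 -1.3205] 0.0005
-0.08 [-0.6282  0.2237 -1.2068] 0.0002
-0.075 [-0.2134 -0.8528 -1.5608] 0.0002
-0.07 [ 0.0803  0.4513 -1.4272] 0.0002
-0.065 [ 0.1592 -0.1248 -1.8579] 0.0003
-0.06 [ 0.0185 -0.7872 -0.8536] 0.0004
-0.055 [-0.0654 -0.3155 -0.7801] 0.0004
-0.05 [-0.5881 -0.5628 -0.6969] 0.0004
-0.045 [-0.1599  0.5867 -1.2502] 0.0004
-0.04 [-1.2437 -0.4537 -1.0112] 0.0004
-0.035 [-0.6556  0.3364 -1.2682] 0.0004
-0.03 [-0.2768  0.1669 -1.7496] 0.0004
-0.025 [ 0.8561 -0.2333 -0.8799] 0.0005
-0.02 [-0.1179 -0.4974 -1.1492] 0.0004
8.7 [ 0.5533 -0.0781  0.045 ]
```

View pics/c1.png

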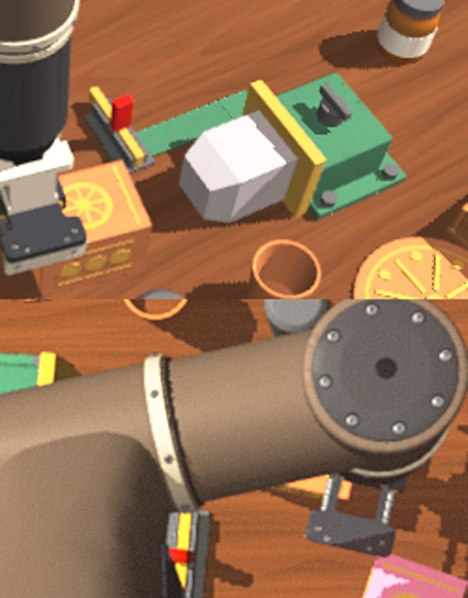

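The scene view shows the sleeve pushed toward the spigot, with its front top corners at about scene px (379.5,215.5) and (392,255.5). The arm hides it in the top view. I'll check those corners against the prediction.

```bash
python3 - <<'E'
from h import *
q=np.array([.5577,-.0590,-.230]);w,l,h=.045,.06,.09
pred=np.r_[place(q,[(0,.0495,0)])[0][:2],q[2]]
C=[(-w,l,h),(w,l,h)]
print(pred,proj("scene",place(pred,C)), "orig", proj("scene",place(q,C)))
a=cv2.imread("pics/scene1.png")[180:300,310:430];cv2.imwrite("pics/c2.png",cv2.resize(a,None,fx=5,fy=5,interpolation=cv2.INTER_CUBIC))
E
```

```text
[ 0.569  -0.0108 -0.23  ] [[373.6747 215.7562]
 [389.4806 250.8349]] orig [[350.6895 221.5383]
 [365.5736 257.1838]]
```

View pics/c2.png

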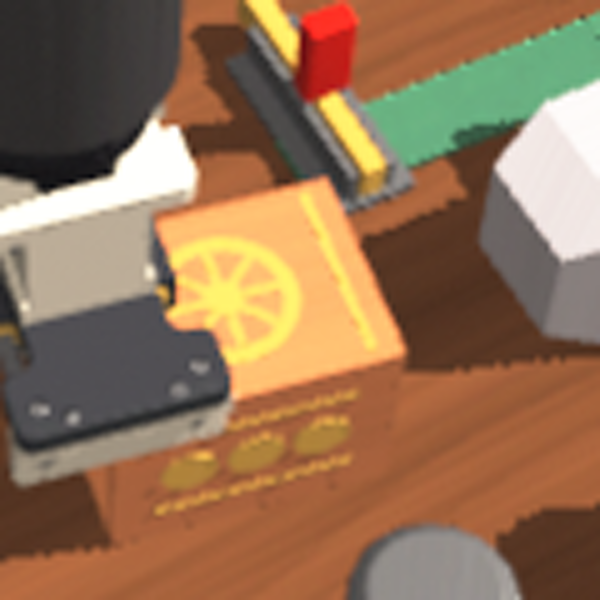

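```bash
python3 - <<'E'
from h import *
off=-.0708
def tool(x,y,th): return S(*(place([x,y,th],[(0,off,.045)])[0]))
F0=robot.get_state()["force"]
for t in np.linspace(0,1,10)[1:]:
    y=-.243+.093*t; th=-.165*(1-t); x=-.0069+.165*.093*(t-t*t/2)
    robot.move_straight(tool(x,y,th),rot(STAKE[2]+th,1),velocity=.04)
    s=robot.get_state(); print(round(y,3),sd(s["force"]-F0))
    if np.linalg.norm(s["force"]-F0)>12: break
print(s["t"],s["eef_pos"])
cv2.imwrite("pics/scene2.png",cv2.cvtColor(robot.camera("scene"),cv2.COLOR_RGB2BGR))
a=cv2.imread("pics/scene2.png")[170:290,340:490];cv2.imwrite("pics/c3.png",cv2.resize(a,None,fx=5,fy=5,interpolation=cv2.INTER_CUBIC))
w,l,h=.045,.06,.09;sl=place(STAKE,[(x,y,0)])[0]
p=proj("scene",place([sl[0],sl[1],STAKE[2]+th],[(-w,l,h),(w,l,h),(w,-l,h)]));print((p-[340,170])*5)
E
```

```text
-0.233 [-1.0506 -0.5391  0.7821]
-0.222 [-0.4884 -0.8685 -0.5175]
-0.212 [-0.7378 -0.7284 -0.2313]
-0.202 [-0.2076 -0.1992  0.5748]
-0.191 [-0.3303 -0.3966  0.3331]
-0.181 [-0.1501 -0.081   0.389 ]
-0.171 [-0.9743  0.0015  0.1289]
-0.16 [-0.8353 -0.3147  0.2695]
-0.15 [ 0.1995  0.3966 -0.1308]
12.525 [0.5787 0.0142 0.045 ]
[[351.4662 148.1123]
 [469.2917 304.4364]
 [210.4095 417.0605]]
```

View pics/c3.png

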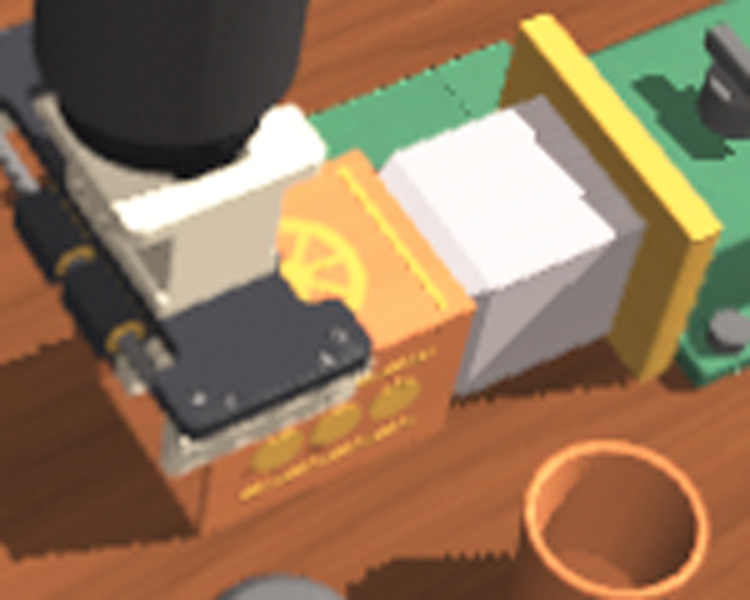

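The sleeve's front is over the spigot's taper and aligned, with top corners at crop (360,152) and (475,302), within 2 px of prediction. I'll push it home with a force guard.

```bash
python3 - <<'E'
from h import *
R=rot(STAKE[2],1);F0=robot.get_state()["force"]
f=lambda:sd(robot.get_state()["force"]-F0)
y=-.2208; hit=False
while y<-.122:
    y+=.006 if y<-.142 else .001
    robot.move_straight(S(.0004,y,.045),R,velocity=.04 if y<-.14 else .02)
    F=f(); print(round(y,4),F)
    if abs(F[1])>9 or abs(F[0])>12: hit=True;break
if hit and y>-.14:
    for _ in range(12):
        F=np.mean([f() for _ in range(3)],0)
        if abs(F[1])>14.5: break
        y+=.0002; robot.move_straight(S(.0004,y,.045),R,velocity=.01)
    print("press",y,F); 
    for _ in range(4): robot.sleep(.2); print(f())
print(robot.get_state()["t"])
E
```

```text
-0.2148 [ 0.4231 -0.0041 -0.0374]
-0.2088 [ 0.0514  0.3017 -0.4713]
-0.2028 [ 0.0732 -0.645  -0.7519]
-0.1968 [-0.3049 -0.3226 -0.6396]
-0.1908 [-0.8187  0.238  -0.7847]
-0.1848 [-0.6707 -0.0527 -0.1267]
-0.1788 [-0.2624 -0.3656  0.3082]
-0.1728 [-0.2427 -0.17   -1.2972]
-0.1668 [ 0.5611  0.5364 -0.4113]
-0.1608 [ 0.4187 -0.2395 -0.1071]
-0.1548 [-0.0816 -0.0493  0.2644]
-0.1488 [0.0203 0.045  0.2469]
-0.1428 [-0.4709  0.2583  0.3878]
-0.1368 [-0.2594 -0.6364 -0.0356]
-0.1358 [-0.5693 -1.4425  0.0085]
-0.1348 [-0.5997 -0.948   1.0865]
-0.1338 [-0.1776 -2.9167  0.3185]
-0.1328 [-1.1135 -1.9033  0.3403]
-0.1318 [-1.2304 -0.7948  0.055 ]
-0.1308 [-0.8174 -2.7687 -0.4102]
-0.1298 [-0.6954 -5.3442  1.5919]
-0.1288 [-1.9242 -7.9307  4.2589]
-0.1278 [ -2.1623 -11.1782   4.7402]
press -0.12659999999999988 [ -1.9396 -15.4112   5.5123]
[ -1.9428 -14.1788   5.9598]
[ -1.9771 -15.1745   6.9781]
[ -1.6648 -16.008    6.4085]
[ -2.6999 -15.8734   5.19  ]
21.475
```

```bash
python3 - <<'E'
from h import *
R=rot(STAKE[2],1)
robot.move_straight(S(0,-.175,.045),R,velocity=.06); robot.move_straight(S(0,-.175,.18),R,velocity=.2)
T=robot.camera("top");C=robot.camera("scene")
print(robot.get_state()["t"])
for n,i in(("top2",T),("scene3",C)): cv2.imwrite(f"pics/{n}.png",cv2.cvtColor(i,cv2.COLOR_RGB2BGR))
a=cv2.imread("pics/scene3.png")[150:280,330:530];b=cv2.imread("pics/top2.png")[150:300,100:300]
cv2.imwrite("pics/c4.png",cv2.resize(a,None,fx=4,fy=4,interpolation=cv2.INTER_CUBIC))
w,l,h=.045,.06,.09
print((proj("scene",place(STAKE,[(-w,-.0,h),(w,-.0,h),(w,-.12,h),(w,-.12,0),(w,0,0),(-.13,-.1295,.076)]))-[330,150])*4)
E
```

```text
23.3583
[[463.4032 138.8983]
 [560.9604 258.609 ]
 [364.1062 344.4113]
 [340.2467 441.9058]
 [525.826  358.5709]
 [172.6894 130.125 ]]
```

View pics/c4.png

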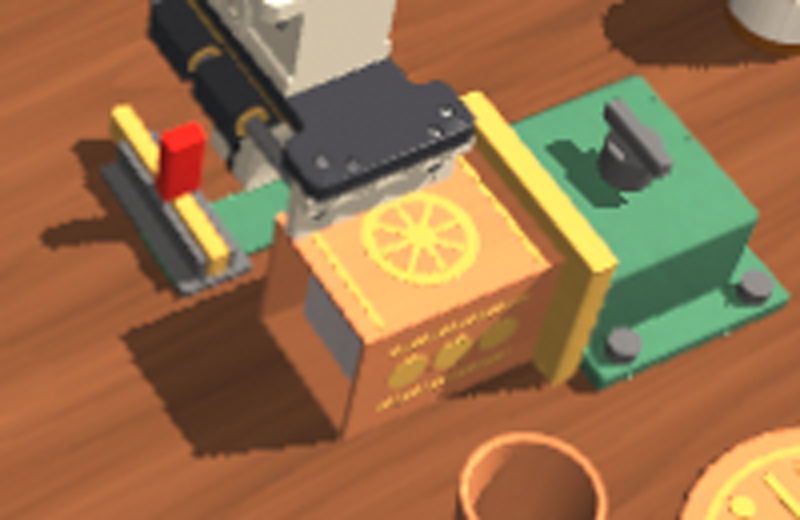

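The sleeve is home: its leading top corner, at crop (558,262), meets the collar, and its rear corner is at (365,343), within 1 px of the home prediction. Next is the bolt; its grip top is at (184,130).

```bash
python3 - <<'E'
from h import *
R=rot(STAKE[2]+np.pi/2,1); yy=-.129
robot.reach(S(-.170,yy,.18),R); robot.move_straight(S(-.170,yy,.05),velocity=.12)
F0=robot.get_state()["force"]; f=lambda:sd(robot.get_state()["force"]-F0)
x=-.170
while x<-.076:
    x+=.006 if x<-.098 else .001
    robot.move_straight(S(x,yy,.05),R,velocity=.04 if x<-.098 else .02); F=np.mean([f() for _ in range(2)],0); print(round(x,4),F)
    if abs(F[0])>10 or abs(F[1])>12: break
robot.move_straight(S(x-.03,yy,.05),velocity=.06); robot.move_straight(S(x-.03,yy,.18),velocity=.2)
robot.reach(S(-.15,-.33,.25),R)
print(robot.get_state()["t"])
for n in("top","scene"): cv2.imwrite(f"pics/{n}9.png",cv2.cvtColor(robot.camera(n),cv2.COLOR_RGB2BGR))
a=cv2.imread("pics/scene9.png")[150:290,330:530];b=cv2.imread("pics/top9.png")[110:250,110:310]
cv2.imwrite("pics/c5.png",cv2.resize(np.vstack([a,b]),None,fx=2.1,fy=2.1,interpolation=cv2.INTER_CUBIC))
g=[(-.07,-.1295,.076),(.045,-.12,.09),(-.045,-.12,.09)]
print((proj("scene",place(STAKE,g))-[330,150])*2.1,(proj("top",place(STAKE,g))-[110,-30])*2.1)
E
```

```text
-0.164 [-0.6945 -1.1697 -0.6374]
-0.158 [-0.6626 -0.1679 -0.2373]
-0.152 [-0.1331 -0.4443 -1.8034]
-0.146 [-1.502  -0.3686 -0.4093]
-0.14 [ 0.3307  0.2275 -0.3707]
-0.134 [-0.8579 -0.8396 -0.3478]
-0.128 [-0.3267  0.1408  0.3663]
-0.122 [-0.6433 -0.63   -0.1765]
-0.116 [ 0.5091 -0.1775  0.0137]
-0.11 [-0.9919  0.5534 -1.2643]
-0.104 [-0.1338 -1.2428 -0.7254]
-0.098 [-1.1531 -0.4106 -0.6008]
-0.097 [-0.3755 -1.0328 -0.0337]
-0.096 [ 0.0774 -0.2762 -0.5568]
-0.095 [-0.6628 -1.1527 -0.8272]
-0.094 [-0.7477 -0.2403  0.4706]
-0.093 [-1.0055 -0.7988 -0.4725]
-0.092 [-0.9769 -0.6608 -0.2474]
-0.091 [ 0.3369 -0.0831  0.438 ]
-0.09 [ 0.2582 -0.6886  0.0391]
-0.089 [-0.717   0.1925 -0.5216]
-0.088 [-1.0329 -0.5403 -0.3903]
-0.087 [-1.3605 -0.4574 -0.186 ]
-0.086 [-1.0144 -0.6685 -0.3869]
-0.085 [-0.4763 -0.1126 -0.724 ]
-0.084 [-0.7535 -0.7703 -0.0092]
-0.083 [ 0.0336 -0.6819  0.0984]
-0.082 [-0.4996 -0.8178 -0.0894]
-0.081 [-0.8816 -0.7379 -0.2382]
-0.08 [ 0.0192 -1.0455 -0.4767]
-0.079 [ 0.0151 -1.6986 -0.5775]
-0.078 [-1.2307 -0.7864 -0.2378]
-0.077 [ 0.1426 -0.3331 -0.2864]
-0.076 [-0.8098 -0.0906 -0.8219]
37.325
[[120.0227 108.8427]
 [191.1558 180.8159]
 [142.3662 114.2532]] [[265.4182 580.5001]
 [261.5327 450.2335]
 [254.2241 550.5148]]
```

View pics/c5.png

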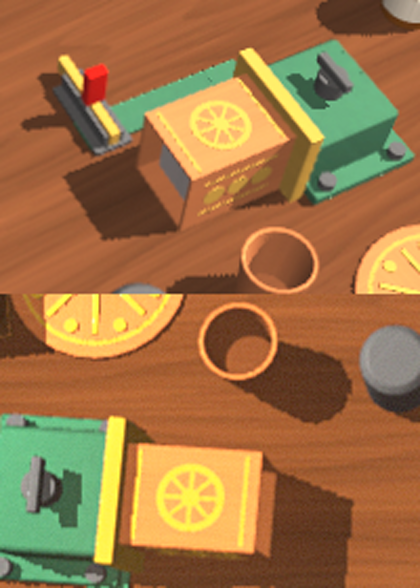

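The bolt has not moved: its grip is still at scene px (375,182.5). The fingers must have missed it, so I'll locate the grip with both cameras.

```bash
python3 - <<'E'
from h import *
im={"top":cv2.imread("pics/top0.png"),"scene":cv2.imread("pics/scene9.png"),"top9":cv2.imread("pics/top9.png")}
for k in im:
    a=im[k].astype(int); m=(a[...,2]>130)&(a[...,1]<60)&(a[...,0]<60); v,u=np.nonzero(m); print(k,m.sum(),(u.min(),u.max(),v.min(),v.max()) if m.any() else "", u.mean() if m.any() else "",v.mean() if m.any() else "")
g=[(-.13+a,-.1295+b,z) for a in(-.007,.007) for b in(-.012,.012) for z in(.028,.076)]
for n in("top","scene"): p=proj(n,place(STAKE,g));print(n,p.min(0),p.max(0),p.mean(0))
def back(n,u,z): return least_squares(lambda x:(proj(n,[[x[0],x[1],z]])-u).ravel(),[.5,.1]).x
for n,u in(("top",(234.3,276.3)),("scene",(376,182))):
    x=back(n,u,.076);print(n,x,sd(np.r_[x-STAKE[:2],0]))
s=robot.get_state();print(s["eef_pos"],s["gripper_width"],S(-.17,-.129,.05),S(-.076,-.129,.05))
E
```

```text
top 73 (np.int64(227), np.int64(239), np.int64(274), np.int64(280)) 233.42465753424656 277.027397260274
scene 150 (np.int64(370), np.int64(380), np.int64(181), np.int64(199)) 375.25333333333333 189.70666666666668
top9 63 (np.int64(227), np.int64(239), np.int64(274), np.int64(280)) 232.95238095238096 276.7142857142857
top [227.4493 274.3047] [244.4689 282.8277] [236.1121 278.657 ]
scene [365.5346 178.4808] [379.577  200.6372] [372.443  189.5721]
top [0.458 0.113] [-0.126  -0.1296  0.    ]
scene [0.4559 0.1195] [-0.1286 -0.1233  0.    ]
[ 0.4211 -0.0847  0.2491] 0.007950204711293606 [0.4141 0.1165 0.05  ] [0.5079 0.1103 0.05  ]
```

```bash
python3 - <<'E'
from h import *
R=rot(STAKE[2]+np.pi/2,1); yy=-.128
robot.reach(S(-.168,yy,.14),R); print(robot.get_state()["eef_pos"],S(-.168,yy,.14))
robot.move_straight(S(-.168,yy,.045),R,velocity=.12)
robot.move_straight(S(-.135,yy,.045),R,velocity=.05)
s=robot.get_state();print(s["t"],s["eef_pos"],S(-.135,yy,.045),s["tcp_rot"])
a=cv2.cvtColor(robot.camera("scene"),cv2.COLOR_RGB2BGR)[100:250,310:500]
cv2.imwrite("pics/c6.png",cv2.resize(a,None,fx=4,fy=4,interpolation=cv2.INTER_CUBIC))
E
```

```text
[0.4165 0.1174 0.1403] [0.4162 0.1174 0.14  ]
40.0917 [0.4489 0.115  0.0448] [0.4491 0.1152 0.045 ] [[ 0.9978 -0.0657 -0.0005]
 [-0.0657 -0.9978 -0.0003]
 [-0.0005  0.0003 -1.    ]]
```

View pics/c6.png

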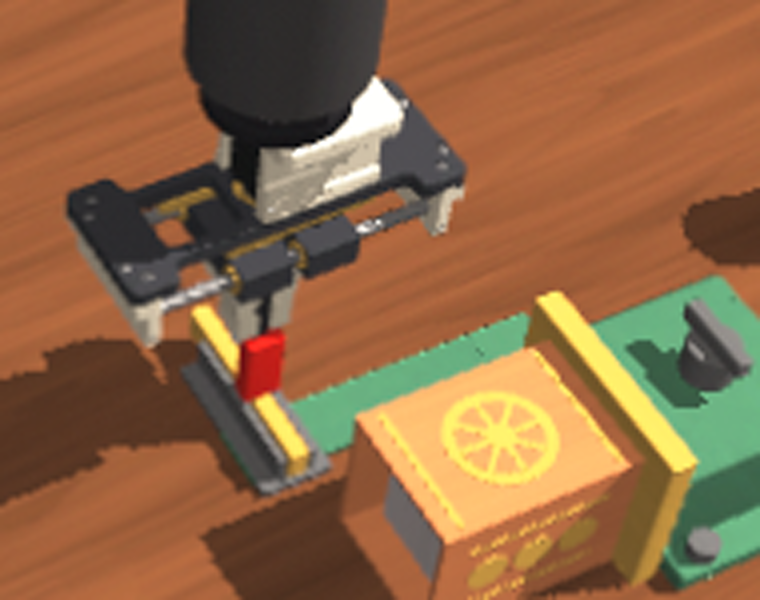

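The finger is behind the grip and touching it, at crop (262,365), and the bolt has moved slightly. I'll continue and track the red grip numerically.

```bash
python3 - <<'E'
from h import *
R=rot(STAKE[2]+np.pi/2,1); yy=-.128
def red():
    a=robot.camera("scene").astype(int); m=(a[...,0]>130)&(a[...,1]<60)&(a[...,2]<60); v,u=np.nonzero(m); return m.sum(),u.mean().round(1),v.mean().round(1)
for q in(0,.01,.02,.06): 
    print(q,proj("scene",place(STAKE,[(-.13+q,-.1295,.052)])))
for x in(-.125,-.115,-.105):
    robot.move_straight(S(x,yy,.045),R,velocity=.05); s=robot.get_state()
    print(x,red(),s["eef_pos"],sd(s["force"]))
robot.move_straight(S(-.12,yy,.045),R,velocity=.05); print("back",red(),robot.get_state()["t"])
E
```

```text
0 [[372.4409 189.6736]]
0.01 [[374.6804 192.7984]]
0.02 [[376.9388 195.9507]]
0.06 [[386.1641 208.8399]]
-0.125 (np.int64(97), np.float64(375.3), np.float64(192.7)) [0.4594 0.1146 0.045 ] [-0.2657 -0.3077 -0.3965]
-0.115 (np.int64(66), np.float64(374.6), np.float64(194.4)) [0.4694 0.1138 0.0449] [ 0.082   0.3156 -0.1869]
-0.105 (np.int64(47), np.float64(373.6), np.float64(195.0)) [0.4793 0.1132 0.0449] [ 0.0046 -0.313   0.4919]
back (np.int64(81), np.float64(375.1), np.float64(193.6)) 41.8417
```

```bash
python3 - <<'E'
from h import *
cv2.imwrite("pics/s10.png",cv2.cvtColor(robot.camera("scene"),cv2.COLOR_RGB2BGR))
cv2.imwrite("pics/t10.png",cv2.cvtColor(robot.camera("top"),cv2.COLOR_RGB2BGR))
def asc(f,u0,u1,v0,v1):
    h=cv2.cvtColor(cv2.imread(f),cv2.COLOR_BGR2HSV).astype(int)
    for v in range(v0,v1):
        print(v,"".join("R" if ((H<5 or H>174) and s_>190 and V>40) else "Y" if 20<=H<=32 and s_>130 and V>60 else "g" if s_<70 and V<150 else "W" if s_<70 else "G" if 50<H<95 else "." for H,s_,V in h[v,u0:u1]))
for f in("scene9","s10"): print(f);asc(f"pics/{f}.png",352,396,168,222)
for t in(0,.02,.06): print(t,proj("scene",place(STAKE,[(-.08+t,-.1295,.028),(-.13+t,-.1295,.076)])).round(1).tolist())
s=robot.get_state();print(s["t"],proj("scene",[s["eef_pos"]]),s["eef_pos"])
E
```

```text
scene9
168 ............................................
169 ............................................
170 ............................................
171 ............................................
172 ............................................
173 ............................................
174 ............................................
175 ............................................
176 ............................................
177 .......YYYY.................................
178 ......YYYYY.................................
179 .......YYYYY................................
180 ........YYYYY...............................
181 ........YYYYYY.........RRRRR................
182 .........YYYYY.......RRRRRRR................
183 ..........YYYYY.g..RRRRRRRRRR...............
184 ..........YYYYYYgg.RRRRRRRRRR...............
185 ........g..YYYYY..RRRRRRRRRRR...............
186 .......ggg..YYYYY..RRRRRRRRRR...............
187 ........ggg..YYYY.RRRRRRRRRRR...............
188 ........gggg.YYYY.RRRRRRRRRRR...............
189 ........gggg..YYY.RRRRRRRRRRR...............
190 .......gggg
[... 3666 characters left out ...]
1 ...............gggggggggggg..YYYYY.WWWGGGGGG
212 ................gggggggggggg..YYYYY.ggWGGGg.
213 ................ggggggggggggg.YYYYY.ggWgg...
214 .................gggggggggggg..YY...ggWg....
215 .................ggggggggggggg......ggWg....
216 ..................ggggggggggg......gggggg...
217 ...................gggggggggg......ggggg....
218 ...................gggggggggg.....gggg......
219 ....................gggggggggggggggg........
220 .....................gggggggggggg...........
221 ......................ggggggggg.............
0 [[382.9, 212.4], [373.2, 182.5]]
0.02 [[387.5, 218.9], [377.8, 188.8]]
0.06 [[397.0, 232.2], [387.2, 201.8]]
41.9417 [[375.1606 194.5864]] [0.4643 0.1144 0.0451]
```

The camera tells the story: the bolt never moved. The visible fingertip is about 30 mm higher than the nominal TCP and passed over the grip. I'll go lower, keeping the body clear of the sleeve top, and check for motion.

```bash
cat >> h.py <<'E'
def red():
    h=cv2.cvtColor(robot.camera("scene"),cv2.COLOR_RGB2HSV).astype(int)[165:240,355:410]
    m=((h[...,0]<5)|(h[...,0]>174))&(h[...,1]>190)&(h[...,2]>40); v,u=np.nonzero(m); return m.sum(),u.mean().round(1)+355,v.mean().round(1)+165,v.max()+165
E
python3 - <<'E'
from h import *
R=rot(STAKE[2]+np.pi/2,1); yy=-.128; z=.030
robot.move_straight(S(-.12,yy,.09),R,velocity=.15); robot.move_straight(S(-.170,yy,.09),R,velocity=.15)
F0=robot.get_state()["force"]
robot.move_straight(S(-.170,yy,z),R,velocity=.08); print(sd(robot.get_state()["force"]-F0),red())
for x in(-.152,-.142,-.132):
    robot.move_straight(S(x,yy,z),R,velocity=.04); s=robot.get_state(); print(x,red(),sd(s["force"]-F0),s["eef_pos"]-S(x,yy,z))
print(s["t"])
E
```

```text
[1.2434 0.061  0.6619] (np.int64(174), np.float64(374.8), np.float64(189.6), np.int64(199))
-0.152 (np.int64(175), np.float64(374.8), np.float64(189.6), np.int64(199)) [ 0.3655 -0.0162 -0.4583] [-0.0001 -0.0003 -0.0002]
-0.142 (np.int64(175), np.float64(375.5), np.float64(190.8), np.int64(200)) [ 0.2569 -0.313   0.2853] [ 0.0004  0.0001 -0.    ]
-0.132 (np.int64(173), np.float64(377.7), np.float64(193.9), np.int64(204)) [ 0.0776 -0.0531 -1.1525] [ 0.0005  0.0001 -0.    ]
45.325
```

```bash
python3 - <<'E'
from h import *
R=rot(STAKE[2]+np.pi/2,1); yy=-.128; z=.030
F0=robot.get_state()["force"]; x=-.132
while x<-.078:
    x+=.010 if x<-.098 else .001
    robot.move_straight(S(x,yy,z),R,velocity=.05 if x<-.095 else .02); F=np.mean([sd(robot.get_state()["force"]-F0) for _ in range(2)],0); print(round(x,4),F)
    if abs(F[0])>8 or np.abs(F[1:]).max()>10: break
print(red())
robot.move_straight(S(x-.04,yy,z),R,velocity=.08); robot.move_straight(S(x-.04,yy,.18),R,velocity=.2)
robot.reach(S(-.15,-.33,.25),R)
print(red(),robot.get_state()["t"])
for t in(0,.058,.06): print(t,proj("scene",place(STAKE,[(-.13+t,-.1295,.052)])))
cv2.imwrite("pics/sF.png",cv2.cvtColor(robot.camera("scene"),cv2.COLOR_RGB2BGR))
a,b=[cv2.imread(f"pics/{n}.png").astype(int) for n in("scene9","sF")]
for nm,(u0,u1,v0,v1) in dict(sleeve=(400,470,185,240),weight=(370,420,280,335),cup=(440,485,255,310)).items(): print(nm,np.abs(a-b)[v0:v1,u0:u1].mean())
E
```

```text
-0.122 [ 0.4581  1.5939 -0.032 ]
-0.112 [ 0.9694 -0.0522 -0.0441]
-0.102 [ 0.9145  0.4792 -0.5079]
-0.092 [0.5244 0.3131 0.4231]
-0.091 [-0.4019  1.2974 -0.2117]
-0.09 [-1.8404  2.0934  0.7195]
-0.089 [-0.945   0.2202  0.893 ]
-0.088 [-5.2372  2.5661  2.027 ]
-0.087 [-9.7734  3.0969  5.668 ]
(np.int64(169), np.float64(387.2), np.float64(207.9), np.int64(217))
(np.int64(167), np.float64(387.3), np.float64(207.8), np.int64(217)) 50.8417
0 [[372.4409 189.6736]]
0.058 [[385.6954 208.1846]]
0.06 [[386.1641 208.8399]]
sleeve 0.3544588744588745
weight 0.48557575757575755
cup 0.4657239057239057
```

```bash
python3 - <<'E'
from h import *
cv2.imwrite("pics/tF.png",cv2.cvtColor(robot.camera("top"),cv2.COLOR_RGB2BGR))
def c(f,box):
    u0,u1,v0,v1=box;h=cv2.cvtColor(cv2.imread(f),cv2.COLOR_BGR2HSV).astype(int)[v0:v1,u0:u1]
    m=((h[...,0]<5)|(h[...,0]>174))&(h[...,1]>190)&(h[...,2]>40);v,u=np.nonzero(m);return m.sum(),u.mean()+u0,v.mean()+v0,u.min()+u0,u.max()+u0,v.min()+v0,v.max()+v0
for f in("top0","top9","tF"): print(f,np.round(c(f"pics/{f}.png",(215,260,225,300)),2))
for f in("scene0","scene9","sF"): print(f,np.round(c(f"pics/{f}.png",(355,410,165,240)),2))
for t in(0,.055,.06):
  for n in("top","scene"): print(t,n,proj(n,place(STAKE,[(-.13+t,-.1295,.076)])))
# bolt tail (yellow) template shift in scene
a,b=cv2.imread("pics/scene9.png"),cv2.imread("pics/sF.png")
for nm,(u0,u1,v0,v1),(U0,U1,V0,V1) in(("tail",(355,366,174,183),(352,385,172,208)),("grip",(370,382,179,191),(368,400,177,225))):
    r=cv2.matchTemplate(b[V0:V1,U0:U1],a[v0:v1,u0:u1],cv2.TM_CCOEFF_NORMED);_,s,_,l=cv2.minMaxLoc(r);print(nm,s,l[0]+U0-u0,l[1]+V0-v0)
E
```

```text
top0 [ 76.   233.45 276.84 227.   241.   273.   280.  ]
top9 [ 68.   232.91 276.79 227.   239.   273.   280.  ]
tF [ 87.   235.92 247.23 229.   244.   243.   251.  ]
scene0 [174.   374.78 189.68 369.   380.   181.   199.  ]
scene9 [173.   374.78 189.64 369.   380.   181.   199.  ]
sF [167.   387.27 207.84 382.   393.   199.   217.  ]
0 top [[234.1131 278.4245]]
0 scene [[373.1723 182.5312]]
0.055 top [[236.2004 249.082 ]]
0.055 scene [[385.961  200.1817]]
0.06 top [[236.3896 246.4286]]
0.06 scene [[387.1537 201.8299]]
tail 0.8279465436935425 12 17
grip 0.8592724800109863 13 18
```

Both cameras put the travel at about 56–58 mm with a hard stop. To tell the end stop from a fouled gripper, I'll push once more, higher up.

```bash
python3 - <<'E'
from h import *
R=rot(STAKE[2]+np.pi/2,1); yy=-.134; z=.036
robot.reach(S(-.115,yy,.15),R); robot.move_straight(S(-.115,yy,z),R,velocity=.15)
F0=robot.get_state()["force"]; x=-.115
while x<-.076:
    x+=.011 if x<-.098 else .001
    robot.move_straight(S(x,yy,z),R,velocity=.05 if x<-.095 else .02); F=np.mean([sd(robot.get_state()["force"]-F0) for _ in range(2)],0); print(round(x,4),F)
    if abs(F[0])>14 or np.abs(F[1:]).max()>14: break
print(red())
robot.move_straight(S(x-.03,yy,z),R,velocity=.08); robot.move_straight(S(x-.03,yy,.15),R,velocity=.2)
robot.reach(S(-.15,-.33,.25),R); print(red(),robot.get_state()["t"])
cv2.imwrite("pics/tG.png",cv2.cvtColor(robot.camera("top"),cv2.COLOR_RGB2BGR))
h=cv2.cvtColor(cv2.imread("pics/tG.png"),cv2.COLOR_BGR2HSV).astype(int)[225:300,215:260]
m=((h[...,0]<5)|(h[...,0]>174))&(h[...,1]>190)&(h[...,2]>40);v,u=np.nonzero(m);print(m.sum(),u.mean()+215,v.mean()+225,v.min()+225,v.max()+225)
E
```

```text
-0.104 [-0.6197 -0.5478 -1.1547]
-0.093 [-0.6429  0.1906 -0.6303]
-0.092 [-0.4761 -0.0498 -0.9646]
-0.091 [ 0.1169 -0.324  -1.0971]
-0.09 [-0.8322 -0.605  -0.6943]
-0.089 [0.2563 0.2558 0.5323]
-0.088 [-4.32    0.3097  0.7307]
-0.087 [-9.4918  2.6003  4.205 ]
-0.086 [-14.0673   3.6481   6.8192]
(np.int64(168), np.float64(387.2), np.float64(207.8), np.int64(217))
(np.int64(167), np.float64(387.3), np.float64(207.8), np.int64(217)) 57.7917
90 235.46666666666667 247.15555555555557 243 251
```

It stops at the same place under 14 N with no further motion, and the contact position matches the fully shut geometry (grip back face at about −78 mm against −77 mm nominal). This is the end stop. I'll check that nothing else moved, then hand in.

```bash
python3 - <<'E'
from h import *
b=cv2.cvtColor(robot.camera("scene"),cv2.COLOR_RGB2BGR).astype(int)
for f in("scene9","scene0"):
    a=cv2.imread(f"pics/{f}.png").astype(int)
    print(f,{k:np.abs(a-b)[v0:v1,u0:u1].mean().round(2) for k,(u0,u1,v0,v1) in dict(sleeve=(400,470,185,240),weight=(370,420,255,335),cup=(440,485,255,310)).items()})
d=np.abs(cv2.imread("pics/scene9.png").astype(int)-b)[185:240,400:470].mean()
if d<2: print(robot.finish_job())
E
```

```text
scene9 {'sleeve': np.float64(0.36), 'weight': np.float64(0.49), 'cup': np.float64(0.46)}
scene0 {'sleeve': np.float64(40.56), 'weight': np.float64(4.56), 'cup': np.float64(0.84)}
the job is handed in; nothing more can be done
None
```

The job is handed in: the sleeve is home against the collar and was pressed at about 15 N for 0.8 s, then the bolt was pushed to a hard stop that I take as fully shut (camera-measured travel was only about 56–58 of 60 mm), with no sign that the weight or cup moved, in about 58 s; the first bolt pass missed because the fingers went over the grip.

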